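# Dry the scrub brush under the blower

### The job

Lay the loose bamboo-handled brush flat in the drying tray, bristles down, beside the brush already there without touching it, lengthwise and the same way round with its head towards the blower, and let go of it. Then press the blower's lever down with the fingers past the first two clicks to the third (the red mark) but not on to the bottom, and keep holding it there against its spring: the job finishes while you are still holding the lever down. Leave everything else on the bench where it is.

Things in the scene. Friction and masses are not known exactly. Their poses are not given: they have to be found in the camera images.
- dryer: brush dryer, fixed. Blue tray with white slats: outside 188 mm along its x, 248 mm along y, walls 4 mm thick, 24 mm high, floor 12 mm above the bench. At its +y end a white blower box, 150 (x) by 130 mm (y), top 135 mm high, centred at x -30, y +193 mm, outlet facing the tray. Origin under the tray's middle at bench level, z up. The other brush lies near x +50 mm; the -x side is free
- free_place (a point): middle of the free place, on the tray floor (12 mm above the bench; x -30, y 0 mm in the dryer's frame, same axes). A brush with its grip point above this point and its head to the dryer's +y has 30 mm or more on both sides and some 20 mm at its ends
- brush_grip (a point): loose brush with cream bristles, bristles down on the bench: point on the axis of its round bamboo handle (24 mm thick), near the balance point, half-way up (12 mm above what it lies on). Its x runs along the handle to the head, z up. Handle from x -95 to +30 mm, head from +30 to +100 mm, 44 mm wide, 24 mm high with bristles; about 130 g
- brush_head (a point): centre of the loose brush's head, 65 mm from its grip point along its x, half-way up
- other_brush: an equal brush with blue bristles and a blue head, already lying loose in the tray with its head towards the blower; origin on its underside below the grip point, x towards its head
- lever_top (a point): orange cross, centre of the top face of the black lever tab on the blower's +x face: press here, straight down. Tab 48 mm out of the face, 44 mm wide (dryer's y), 10 mm thick; this point is 30 mm out, 118 mm above the bench when up, and moves down with the lever. Same axes as the dryer
- lever (a joint): lever's travel down from rest, m: 0 up, clicks at 0.014 and 0.028 (short black marks beside the slot), third click at 0.042 (wide red mark level with the tab's edge), bottom stop at 0.052. It takes 4 to 9.5 N to press, the force jumping up by 3 N just at each click; it never latches and returns to 0 when let go
- basin: aluminium basin, 260 mm across, 100 mm high; origin under its centre
- cup: lidded pale blue plastic cup with a red press button, 84 mm across, 120 mm high; origin under its centre
- hanger: grey plastic clothes hanger lying flat, 400 mm long, 10 mm thick; origin near the middle of its base bar, hook to its +x
- soap: cream bar of soap, 85 x 55 x 30 mm; origin under its centre
- bottle: blue detergent bottle, 70 mm across, 200 mm high; origin under its centre
- jar: amber glass jar, 76 mm across, 90 mm high; origin under its centre
There are look-alikes about, which are no part of the job. Leave any orange look-alike of the part that bears brush_grip alone. What is shaped like the other_brush but black or pink is not meant.

How it is judged:
On the way, in this order (a step that is already met when the one before it is completed fails the run):
1. the brush lies flat and free in the tray beside the other, bristles down, head to the blower, the lever still up (x of brush_grip in the frame of dryer between -0.068 and 0.003 m and y of brush_grip in the frame of dryer between -0.03 and 0.03 m and z of brush_grip in the frame of dryer between 0.019 and 0.029 m and y of brush_head in the frame of dryer above 0.03 m and angle between brush_grip's own z axis and vertical below 0.12 rad and angle between the x axis of brush_grip and the y axis of dryer, either way round below 0.25 rad and contact force between the fingers and brush below 0.1 N and contact force between brush and other_brush below 0.1 N and linear speed of brush below 0.02 m/s and value of joint lever below 0.007 m), for 0.2 s.
2. the lever is pressed to the third click and held there by the fingers (value of joint lever between 0.037 and 0.047 m and contact force between the fingers and lever above 2 N), for 0.5 s.
At the end, for the whole second after the job is handed in: the fingers hold the lever at the third click (37 to 47 mm down, over 2 N) while the brush lies still and released in the tray: flat on its floor (5 mm, 7 degrees), bristles down, head to the blower, 14 degrees from lengthwise, centred endways to 30 mm, clear of the other brush (all of step 2 and x of brush_grip in the frame of dryer between -0.068 and 0.003 m and y of brush_grip in the frame of dryer between -0.03 and 0.03 m and z of brush_grip in the frame of dryer between 0.019 and 0.029 m and y of brush_head in the frame of dryer above 0.03 m and angle between brush_grip's own z axis and vertical below 0.12 rad and angle between the x axis of brush_grip and the y axis of dryer, either way round below 0.25 rad and contact force between the fingers and brush below 0.1 N and contact force between brush and other_brush below 0.1 N and linear speed of brush below 0.02 m/s); the arm keeps its last pose, push and grip.
It fails at once if the other brush is shifted more than 25 mm (distance of other_brush from where it was at the start of the episode above 0.025 m).
It fails at once if another thing on the bench is moved more than 40 mm (distance of any of basin, cup, hanger, soap, bottle, jar from where it was at the start of the episode above 0.04 m).
It also fails if it takes over 51 s, if anything falls off the work surface, if the arm or the gripper's body presses on something with over 40 N, if the wrist force passes 120 N, or if a joint passes its speed limit or range.

### The arm

A 6-joint arm with a two-finger parallel gripper is mounted at the origin on the work surface. World frame = base frame: x ahead of the robot, y to its left, z up, the work surface at z = 0. Lengths are in m, angles in rad, forces in N, time in s.
With the tool pointing down it reaches from about 0.35 to 0.925 m from the base axis. Payload 6.4 kg.
Tool frame: the origin (TCP) lies at the very end of the fingers, on their centre line; the grasp point (between the pads) lies 19 mm behind it (ctrl.hold_point_z is the distance from the TCP to the grasp point, in m); z points along the fingers, y is the line along which they close (so a half turn about z gives the same grasp; the last joint's range is limited). The gripper opens to 94 mm and grips with 3 to 60 N. Pads are 16 mm wide; open, the fingers measure 119 mm over their backs; the gripper's body (75 mm by 177 mm) begins 78 mm behind the grasp point.
Start: joints at [-1.299, 0.245, 1.558, -0, 1.339, -0.174], TCP at [0.28, -0.586, 0.205] pointing down, gripper open.
Joint ranges: [-3.13, 3.13], [-1.02, 2.26], [0.13, 2.54], [-0.95, 4.09], [0.21, 2.88], [-2.74, 2.74]. Speed limits (rad/s): [2.57, 2.57, 3.14, 3.14, 3.14, 3.14].

### API

Orientations are given as a unit quaternion [w, x, y, z].
In Python, from cell import read_state, get_image, job, find_in, masks_of, place_of, ctrl gives the robot as it stands.
- The arm moves only by the tool move_arm, never from a script. Its argument "targets" is a list of rows, each a list of 6 numbers: the shift along the tool's x, y, z in units of 30 mm (1.0 is 30 mm), then the turn, a rotation vector about the tool's x, y, z in units of 5 degrees (1.0 is 5 degrees). In form: [[dx, dy, dz, ax, ay, az], ...]. A call has exactly 8 rows; each row is the pose to reach, as a shift and turn from the pose commanded when the call began, along the tool's axes at that moment; what a row does not reach only later rows make up. A row lasts 1/12 s, in which the tool goes at most 41.7 mm and 7.16 degrees, less where a joint would pass 70% of its speed; a pose out of reach is approached as far as the arm can. A call with a gripper value outside its range is refused whole. "gripper" is the closure, from 0 (fully open) to 1 (shut), set as the call begins (left out, the last holds). The fingers move at their own pace and stop on an object; "squeeze" is the grip in N (left out, the last holds). Time passes only in rows, so rows that repeat a pose let the fingers close, or fill a call up. It gives the time, the measured TCP pose, the force, the opening and the grip force at its end, in the units of the state.
- read_state(): the state, without advancing time (a new reading comes with each control period).
- get_image(name): name is "scene" or "top"; returns a dict with "color" (420x560x3 uint8, red, green, blue), "fx", "fy", "cx", "cy" (pixels), "D" ([k1, k2, p1, p2, k3] as OpenCV has them; the pictures are not rectified), "extrinsics" (4x4, takes a point from camera to world coordinates). Camera axes: x right, y down, z forward; pixel columns grow to the right and rows downward; lengths in m; the calibration is good to about 2 mm. A picture is of the moment at which its call begins. There is no depth.
- job.finish_job(): hands the job in; it is judged then, once.
Trained networks look in the newest picture that a camera, given by its name, has taken for a name from the list of things; names that differ only in an ending like _2 or _b are one class to them, and where a whole thing is asked for, a point or a joint stands for the part that bears it (a point fixed in the world has none). Each returns a list of dicts, best first, with "confidence" (0 to 1); they miss things now and then, are a little off and sometimes report something else, mostly with a low value. They report only what shows in the picture. A call takes as long as a camera call. They do not tell look-alikes from the thing itself.
- find_in(camera, query): "point" ([column, row] in pixels, amid what is visible of it).
- masks_of(camera, query): "region" (420x560 bool, what is visible of it) and "point" ([column, row] in pixels, amid what is visible of it).
- place_of(camera, query): "point" ([column, row] in pixels: a listed point, or the origin of a listed thing).
The state is a dict: "clock": time; "joint_pos": joint angles; "qd": joint speeds; "joint_torque": joint torques, N m; "eef_pos": TCP position; "tool_rot": TCP orientation; "wrist_force": force on the tool from outside, world axes, zero at the start; "moment": the same for the moment, N m; "width": finger opening in m; "grasp_force": force on a finger pad.
Only numpy, scipy, OpenCV 4.12 (cv2) and the standard library are available. Lean on these libraries where they do the work, as an engineer would, in place of code of your own. Each camera call takes 0.05 s, during which the arm holds its last target. There are 200 camera calls.

## Working session

There is one attempt and no reset: what is moved stays moved. The work goes in short steps, Python scripts to look and compute and a tool call to move; the robot and the scene stay as the last step left them, time stands still between calls to the robot, and variables do not carry over. Pictures are saved under pics/ and viewed, at most 10 in all, crops included, and the job is handed in when it is done.

Besides the shell and the picture viewer there is one more tool, called after "Call:" by a JSON object that holds its "api" and its "payload", one argument or row to a line. move_arm: Moves the arm, as the interface text tells. Its arguments: {"type":"object","properties":{"targets":{"type":"array"},"gripper":{"type":"number"},"squeeze":{"type":"number"}},"required":["targets"]}

```bash
mkdir -p pics; cat > h.py <<'E'
import numpy as np, cv2
from cell import *
def ray(im,p):
    K=np.array([[im['fx'],0,im['cx']],[0,im['fy'],im['cy']],[0,0,1.]])
    u=cv2.undistortPoints(np.array([[p]],float),K,np.array(im['D'],float))[0,0]
    E=np.array(im['extrinsics']); return E[:3,3],E[:3,:3]@np.array([u[0],u[1],1.])
def at(im,p,z):
    o,d=ray(im,p); return o+d*(z-o[2])/d[2]
def two(a,p,b,q):
    o1,d1=ray(a,p);o2,d2=ray(b,q)
    d1/=np.linalg.norm(d1);d2/=np.linalg.norm(d2)
    s=np.linalg.lstsq(np.c_[d1,-d2],o2-o1,rcond=None)[0]
    x,y=o1+s[0]*d1,o2+s[1]*d2
    return (x+y)/2,np.linalg.norm(x-y)
def save(im,n): cv2.imwrite('pics/'+n,im['color'][:,:,::-1])
E
python3 - <<'E'
from h import *
np.set_printoptions(precision=3,suppress=True)
ims={c:get_image(c) for c in('scene','top')}
for c in ims: save(ims[c],c+'0.png')
Z=dict(dryer=0,free_place=.012,brush_grip=.012,brush_head=.012,other_brush=.012,lever_top=.118)
for q,z in Z.items():
  for c in ims:
    for r in place_of(c,q)[:4]: print(q,c,np.round(r['point']),round(r['confidence'],2),at(ims[c],r['point'],z))
print(read_state()['clock'])
E
```

```text
dryer scene [309. 242.] 0.7 [0.476 0.076 0.   ]
dryer top [254. 221.] 0.82 [0.482 0.08  0.   ]
free_place scene [309. 232.] 0.63 [0.454 0.055 0.012]
free_place scene [184. 151.] 0.38 [ 0.506 -0.566  0.012]
free_place top [252. 224.] 0.96 [0.467 0.087 0.012]
free_place top [139. 252.] 0.56 [0.361 0.519 0.012]
brush_grip scene [273. 151.] 0.84 [ 0.261 -0.306  0.012]
brush_grip scene [233. 181.] 0.56 [ 0.474 -0.306  0.012]
brush_grip top [353. 224.] 0.8 [ 0.465 -0.303  0.012]
brush_grip top [354. 278.] 0.8 [ 0.262 -0.301  0.012]
brush_grip top [256. 206.] 0.58 [0.539 0.069 0.012]
brush_head scene [220. 177.] 0.96 [ 0.497 -0.358  0.012]
brush_head scene [282. 163.] 0.77 [ 0.284 -0.231  0.012]
brush_head top [339. 278.] 0.87 [ 0.26  -0.243  0.012]
brush_head top [367. 219.] 0.69 [ 0.487 -0.359  0.012]
other_brush scene [298. 249.] 0.94 [0.529 0.073 0.012]
other_brush scene [418. 233.] 0.9 [0.198 0.335 0.012]
other_brush scene [291. 318.] 0.67 [0.725 0.219 0.012]
other_brush top [257. 208.] 0.87 [0.529 0.065 0.012]
other_brush top [225. 164.] 0.8 [0.707 0.195 0.012]
lever_top scene [341. 278.] 0.5 [0.565 0.268 0.118]
lever_top scene [407. 350.] 0.3 [0.614 0.531 0.118]
lever_top top [202. 196.] 0.43 [0.555 0.261 0.118]
0.7
```

View pics/scene0.png

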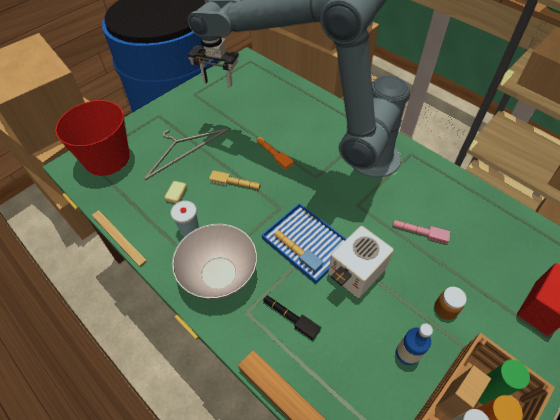

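View pics/top0.png

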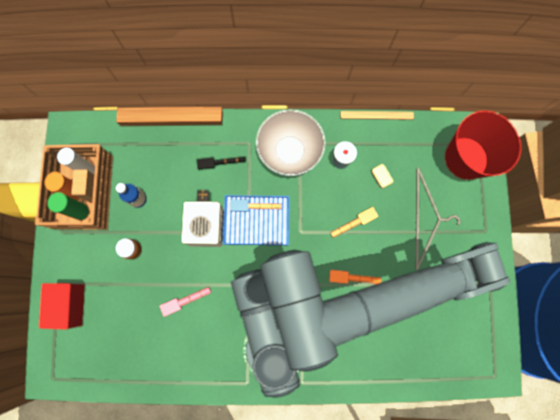

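The loose brush (cream head) is at top px ~(353,222), with its head to the right and away from the blower. The tray is at (256,221), the blower at (202,223), and the lever tab at (203,196). Next I'll measure the orientations.

```bash
python3 - <<'E'
from h import *
from scipy.spatial.transform import Rotation as R
np.set_printoptions(precision=3,suppress=True)
ims={c:get_image(c) for c in('scene','top')}
for q,z in(('brush_grip',.014),('other_brush',.024),('dryer',.024)):
  for c in ims:
    for r in masks_of(c,q)[:3]:
      m=r['region'];ys,xs=np.nonzero(m)
      P=np.array([at(ims[c],p,z)[:2] for p in zip(xs,ys)],np.float32)
      print(q,c,np.round(r['point']),round(r['confidence'],2),len(xs),'mean',P.mean(0),'rect',cv2.minAreaRect(P))
      if q!='dryer':
        C=np.cov(P.T);w,v=np.linalg.eigh(C);print('   ax',v[:,1],np.degrees(np.arctan2(*v[::-1,1])), 'ends',((P-P.mean(0))@v[:,1]).min(),((P-P.mean(0))@v[:,1]).max())
a=ims['scene'];b=ims['top']
print(two(a,[233,181],b,[353,224]),two(a,[220,177],b,[367,219]))
rs={}
for q in('brush_grip','brush_head','lever_top','free_place','other_brush','dryer'):
  print(q,[[ (np.round(r['point'],1),round(r['confidence'],2)) for r in place_of(c,q)[:3]] for c in ims])
for c in ims: cv2.imwrite(f'pics/{c}z.png',cv2.resize(ims[c]['color'][170:310,190:400] if c=='scene' else ims[c]['color'][160:260,180:390],None,fx=3.8,fy=3.8,interpolation=cv2.INTER_CUBIC)[:,:,::-1])
s=read_state();print(s['tool_rot'],R.from_quat(np.roll(s['tool_rot'],-1)).as_matrix(),s['eef_pos'],s['clock'],s['width'])
E
```

```text
brush_grip scene [277. 158.] 0.71 300 mean [ 0.267 -0.275] rect ((0.26501375436782837, -0.29791760444641113), (0.19665999710559845, 0.05144898593425751), 84.94585418701172)
   ax [0.11  0.994] 83.69400404115854 ends -0.1209335933762439 0.075914712485836
brush_grip scene [224. 179.] 0.65 415 mean [ 0.484 -0.318] rect ((0.4737693667411804, -0.30103403329849243), (0.06352473050355911, 0.19911092519760132), 30.733016967773438)
   ax [-0.482  0.876] 118.7875518971983 ends -0.0804859499020214 0.11875960142305207
brush_grip top [357. 222.] 0.88 395 mean [ 0.478 -0.318] rect ((0.4682849049568176, -0.30672407150268555), (0.04563348367810249, 0.19269788265228271), 30.447118759155273)
   ax [-0.462  0.887] 117.5369130713974 ends -0.0812994987817064 0.11119046684903035
brush_grip top [348. 278.] 0.73 454 mean [ 0.261 -0.29 ] rect ((0.26068392395973206, -0.30288127064704895), (0.19471041858196259, 0.04553500935435295), 84.41636657714844)
   ax [0.111 0.994] 83.62042807471437 ends -0.11010988313946751 0.0846046569215856
other_brush scene [301. 320.] 0.88 692 mean [0.72  0.231] rect ((0.72342133522
[... 2315 characters left out ...]
array([340., 276.]), 0.67)]]
lever_top [[(array([340.2, 275.5]), 0.57), (array([235.4, 178.1]), 0.47)], [(array([201.1, 194.8]), 0.68), (array([354.5, 224. ]), 0.29)]]
free_place [[(array([309.1, 234.6]), 0.57)], [(array([253.4, 227.8]), 0.73)]]
other_brush [[(array([292. , 316.4]), 0.93), (array([419.1, 230.2]), 0.7), (array([297.6, 250.1]), 0.62)], [(array([222.3, 165.5]), 0.9), (array([255.8, 204.3]), 0.75), (array([189. , 300.6]), 0.65)]]
dryer [[(array([307.2, 243.7]), 0.56), (array([185.7, 151.3]), 0.17)], [(array([253.5, 219.9]), 0.68)]]
[ 0.     0.975  0.221 -0.   ] [[ 0.902  0.431 -0.   ]
 [ 0.431 -0.902 -0.   ]
 [-0.     0.    -1.   ]] [ 0.28  -0.586  0.205] 1.7 0.09406452945607804
```

View pics/scenez.png

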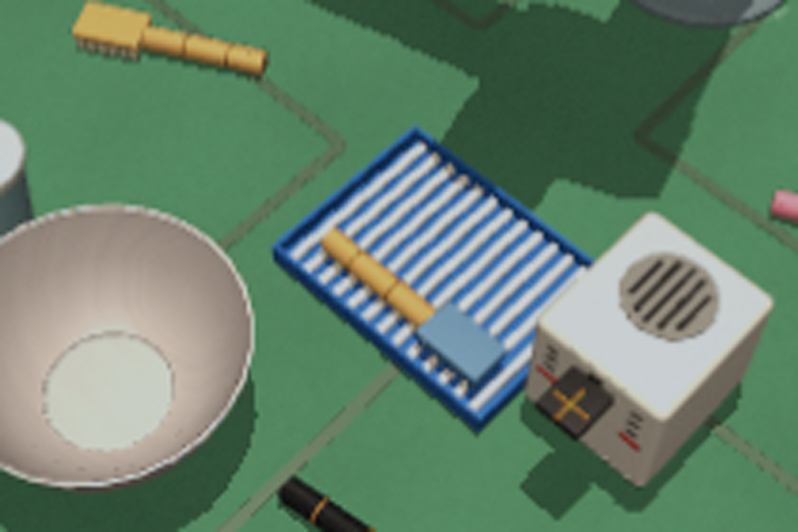

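View pics/topz.png

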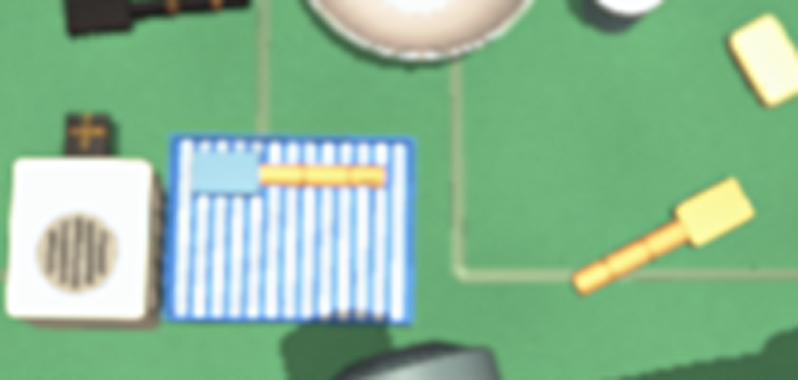

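Topz crop: tray corners are near (172,136), (415,137), (412,325), (163,322), and the lever cross is at (87,131). The brush tail is at (583,283) and its head end at (743,203). In scenez, the cross is at (569,404) and the tray corners at (416,128), (275,250), (480,432).

```bash
python3 - <<'E'
from h import *
np.set_printoptions(precision=4,suppress=True)
a=get_image('scene');b=get_image('top')
S=lambda x,y:(x/3.8+190-.4,y/3.8+170-.4)
T=lambda x,y:(x/3.8+180-.4,y/3.8+160-.4)
print('tray top',[at(b,T(*p),.024)[:2] for p in((172,136),(415,137),(412,325),(163,322))])
print('tray scene',[at(a,S(*p),.024)[:2] for p in((416,128),(275,250),(480,432))])
print('corner tri',two(a,S(275,250),b,T(415,137)))
print('cross',two(a,S(569,404),b,T(87,131)),at(a,S(569,404),.118),at(b,T(87,131),.118))
print('brush tail/head top',at(b,T(577,285),.012),at(b,T(744,203),.018),'scene tail/neck/head',at(a,S(266,62),.012),at(a,S(145,38),.02),at(a,S(82,20),.02))
print('other tail/head',at(b,T(385,176),.03),at(b,T(193,172),.034),at(a,S(330,238),.03),at(a,S(491,358),.034))
E
```

```text
tray top [array([0.5778, 0.1903]), array([ 0.5763, -0.0562]), array([ 0.3852, -0.0518]), array([0.3887, 0.1958])]
tray scene [array([ 0.3919, -0.0472]), array([ 0.5791, -0.0479]), array([0.5898, 0.2016])]
corner tri (array([ 0.5767, -0.0544,  0.0152]), np.float64(0.005110706509637756))
cross (array([0.5629, 0.2612, 0.1151]), np.float64(0.0005633752473573278)) [0.5641 0.2622 0.118 ] [0.5624 0.2604 0.118 ]
brush tail/head top [ 0.4261 -0.219   0.012 ] [ 0.5087 -0.3913  0.018 ] scene tail/neck/head [ 0.4251 -0.2151  0.012 ] [ 0.4896 -0.3196  0.02  ] [ 0.5168 -0.3834  0.02  ]
other tail/head [ 0.5349 -0.0255  0.03  ] [0.5386 0.1673 0.034 ] [ 0.5392 -0.0182  0.03  ] [0.5355 0.1664 0.034 ]
```

Call:
{"api": "move_arm", "payload": {
  "targets": [
    [0.6,-0.35,0.1,0,0,1.1],
    [1.2,-0.7,0.2,0,0,2.2],
    [1.8,-1.1,0.3,0,0,3.3],
    [2.4,-1.45,0.5,0,0,4.4],
    [3.0,-1.8,0.6,0,0,5.5],
    [3.6,-2.15,0.8,0,0,6.6],
    [4.2,-2.5,0.9,0,0,7.7],
    [4.9,-2.9,1.0,0,0,8.8]
  ],
  "gripper": 0.35,
  "squeeze": 15
}}

```text
clock: 2.47
eef_pos: [0.3756, -0.4439, 0.1752]
tool_rot: [0.0, 0.987, -0.163, -0.0]
wrist_force: [-0.1, -0.3, -0.3]
width: 0.0608
grasp_force: 0.0
```

```bash
cat > to.py <<'E'
import sys
from h import *
from scipy.spatial.transform import Rotation as R
# to.py x y z yawY_deg : shift/turn in tool units to reach TCP pose (tool down, y axis heading yawY)
x,y,z,w=map(float,sys.argv[1:5]);s=read_state()
M=R.from_quat(np.roll(s['tool_rot'],-1)).as_matrix()
c,q=np.cos(np.radians(w)),np.sin(np.radians(w))
G=np.c_[[-q,c,0],[c,q,0],[0,0,-1]]; G[:,0]=np.cross(G[:,1],G[:,2])
print('d',np.round(M.T@(np.array([x,y,z])-s['eef_pos'])/.03,2),'a',np.round(np.degrees(R.from_matrix(M.T@G).as_rotvec())/5,2))
print('pos',np.round(s['eef_pos'],4),'yawY',np.round(np.degrees(np.arctan2(M[1,1],M[0,1])),1),'t',s['clock'],'F',np.round(s['wrist_force'],1),'w',s['width'],'q',np.round(s['joint_pos'],2))
E
python3 to.py .469 -.302 .12 -153
```

```text
d [ 1.42 -5.48  1.84] a [0.   0.   8.85]
pos [ 0.3756 -0.4439  0.1752] yawY -108.8 t 2.4667 F [-0.1 -0.3 -0.3] w 0.060794194807774836 q [-1.06  0.12  1.76 -0.    1.26  0.84]
```

Call:
{"api": "move_arm", "payload": {
  "targets": [
    [0.2,-0.7,0.2,0,0,1.2],
    [0.4,-1.4,0.5,0,0,2.4],
    [0.6,-2.1,0.8,0,0,3.6],
    [0.8,-2.8,1.1,0,0,4.8],
    [1.0,-3.5,1.4,0,0,6.0],
    [1.2,-4.2,1.6,0,0,7.2],
    [1.3,-4.9,1.8,0,0,8.2],
    [1.4,-5.5,1.8,0,0,8.8]
  ]
}}

```text
clock: 3.13
eef_pos: [0.4674, -0.2995, 0.12]
tool_rot: [-0.0, 0.854, -0.52, -0.001]
wrist_force: [-0.0, 0.9, -0.2]
width: 0.0613
grasp_force: 0.0
```

```bash
python3 to.py .469 -.302 .004 -153; python3 - <<'E'
from h import *
a=get_image('scene');b=get_image('top')
o=np.hstack([cv2.resize(a['color'][110:230,170:300],None,fx=3,fy=3,interpolation=2),cv2.resize(b['color'][180:300,300:430],None,fx=3,fy=3,interpolation=2)])
cv2.imwrite('pics/g1.png',o[:,:,::-1])
E
```

```text
d [ 0.11 -0.01  3.87] a [0.01 0.03 0.07]
pos [ 0.4674 -0.2995  0.12  ] yawY -152.7 t 3.1333 F [-0.   0.9 -0.2] w 0.061262844484115536 q [-0.77  0.12  1.87  0.    1.16  1.89]
```

View pics/g1.png

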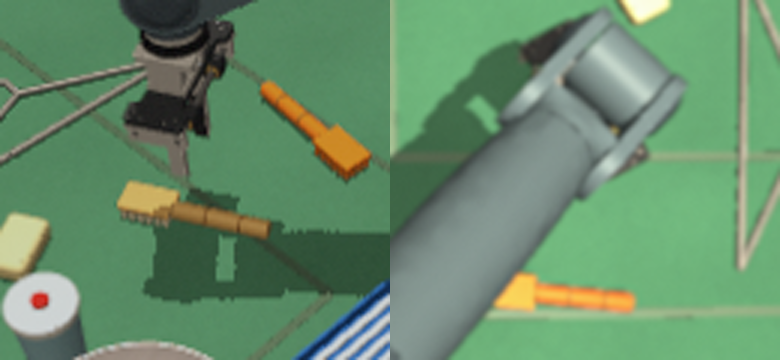

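The gripper is above the brush, with the handle at left-crop (225,218) across the closing line. I'll descend and close.

Call:
{"api": "move_arm", "payload": {
  "targets": [
    [0,0,0.5,0,0,0],
    [0.1,0,1.1,0,0,0],
    [0.1,0,1.7,0,0,0],
    [0.1,0,2.3,0,0,0],
    [0.1,0,2.9,0,0,0],
    [0.1,0,3.4,0,0,0],
    [0.1,0,3.7,0,0,0],
    [0.1,0,3.85,0,0,0]
  ]
}}

```text
clock: 3.9
eef_pos: [0.4681, -0.3042, 0.0048]
tool_rot: [-0.0, 0.855, -0.518, -0.001]
wrist_force: [-0.0, -0.3, -1.3]
width: 0.0608
grasp_force: 0.0
```

Call:
{"api": "move_arm", "payload": {
  "targets": [
    [0,0,0,0,0,0],
    [0,0,0,0,0,0],
    [0,0,0,0,0,0],
    [0,0,0,0,0,0],
    [0,0,0,0,0,0],
    [0,0,0,0,0,0],
    [0,0,0,0,0,0],
    [0,0,0,0,0,0]
  ],
  "gripper": 1,
  "squeeze": 20
}}

```text
clock: 4.57
eef_pos: [0.4693, -0.3042, 0.0066]
tool_rot: [0.0, 0.855, -0.518, 0.0]
wrist_force: [0.5, 1.7, 3.7]
width: 0.0238
grasp_force: 19.9
```

```bash
python3 to.py .469 -.302 .13 -153
```

```text
d [-0.07 -0.03 -4.11] a [-0.01 -0.01  0.11]
pos [ 0.4693 -0.3042  0.0066] yawY -152.4 t 4.5667 F [0.5 1.7 3.7] w 0.023758455995244822 q [-0.78  0.3   1.89  0.    0.94  1.88]
```

Gripped at 24 mm. Lifting straight up.

Call:
{"api": "move_arm", "payload": {
  "targets": [
    [0,0,-0.3,0,0,0],
    [0,0,-0.8,0,0,0],
    [0,0,-1.4,0,0,0],
    [0,0,-2.0,0,0,0],
    [0,0,-2.6,0,0,0],
    [0,0,-3.2,0,0,0],
    [0,0,-3.7,0,0,0],
    [0,0,-4.0,0,0,0]
  ],
  "squeeze": 30
}}

```text
clock: 5.23
eef_pos: [0.4693, -0.3046, 0.1281]
tool_rot: [0.0, 0.855, -0.518, 0.001]
wrist_force: [0.5, -0.9, -0.8]
width: 0.0229
grasp_force: 29.9
```

```bash
python3 to.py .454 .071 .13 0; python3 - <<'E'
from h import *
np.set_printoptions(precision=3,suppress=True)
im=get_image('scene')
for r in masks_of('scene','brush_grip')[:3]:
  m=r['region'];ys,xs=np.nonzero(m)
  P=np.array([at(im,p,.135)[:2] for p in zip(xs,ys)],np.float32)
  w,v=np.linalg.eigh(np.cov(P.T));t=(P-P.mean(0))@v[:,1]
  print(r['point'],r['confidence'],len(xs),P.mean(0),np.degrees(np.arctan2(*v[::-1,1])),t.min(),t.max())
cv2.imwrite('pics/g2.png',cv2.resize(im['color'][100:230,170:300],None,fx=4,fy=4,interpolation=2)[:,:,::-1])
E
```

```text
d [-11.34  -5.34  -0.09] a [ 3.000e-02 -2.000e-02 -3.049e+01]
pos [ 0.4693 -0.3046  0.1281] yawY -152.5 t 5.2333 F [ 0.5 -0.9 -0.8] w 0.02291439287214066 q [-0.78  0.12  1.85 -0.    1.17  1.88]
[277.4, 154.5] 0.72 359 [ 0.349 -0.201] 84.33294935288875 -0.1101114599993436 0.0783049699504222
[223.7, 159.4] 0.54 289 [ 0.48  -0.304] 122.20232950868044 -0.09345584669280003 0.10332409424713625
```

View pics/g2.png

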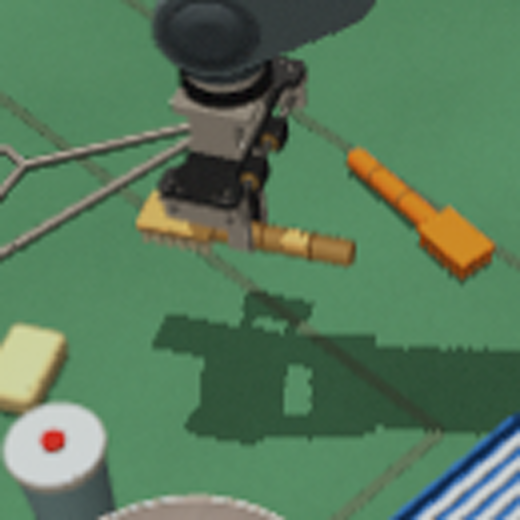

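The brush is held level, with its head on the far side at px (160,215). I'll carry it to the tray in three parts while turning.

Call:
{"api": "move_arm", "payload": {
  "targets": [
    [-0.4,-0.2,-0.1,0,0,-0.9],
    [-0.8,-0.4,-0.1,0,0,-2.1],
    [-1.3,-0.6,-0.1,0,0,-3.4],
    [-1.8,-0.85,-0.1,0,0,-4.7],
    [-2.3,-1.1,-0.1,0,0,-6.0],
    [-2.8,-1.3,-0.1,0,0,-7.3],
    [-3.3,-1.55,-0.1,0,0,-8.6],
    [-3.8,-1.8,-0.1,0,0,-9.9]
  ]
}}

```text
clock: 6.0
eef_pos: [0.463, -0.1767, 0.1275]
tool_rot: [-0.001, 0.994, -0.11, -0.001]
wrist_force: [0.1, 0.0, -0.5]
width: 0.023
grasp_force: 29.9
```

```bash
python3 to.py .454 .071 .13 0
```

```text
d [-2.1  -7.99 -0.07] a [-3.000e-02  1.000e-02 -2.053e+01]
pos [ 0.463  -0.1767  0.1275] yawY -102.7 t 6.0 F [ 0.1  0.  -0.5] w 0.022977261593574792 q [-0.59 -0.03  2.01 -0.    1.17  1.2 ]
```

Call:
{"api": "move_arm", "payload": {
  "targets": [
    [-0.1,-0.5,0,0,0,-1.3],
    [-0.3,-1.0,0,0,0,-2.6],
    [-0.4,-1.5,0,0,0,-3.9],
    [-0.5,-2.0,0,0,0,-5.2],
    [-0.7,-2.5,0,0,0,-6.5],
    [-0.8,-3.0,0,0,0,-7.8],
    [-0.9,-3.5,0,0,0,-9.1],
    [-1.1,-4.0,0,0,0,-10.3]
  ]
}}

```text
clock: 6.67
eef_pos: [0.458, -0.0527, 0.1277]
tool_rot: [-0.001, 0.943, 0.333, -0.001]
wrist_force: [-0.2, 0.7, -1.0]
width: 0.0236
grasp_force: 29.9
```

```bash
python3 to.py .454 .071 .13 0
```

```text
d [ 2.48 -3.3  -0.07] a [ -0.02   0.   -10.23]
pos [ 0.458  -0.0527  0.1277] yawY -51.2 t 6.6667 F [-0.2  0.7 -1. ] w 0.023610919308491525 q [-0.36 -0.12  2.09 -0.    1.17  0.53]
```

Call:
{"api": "move_arm", "payload": {
  "targets": [
    [0.3,-0.4,0,0,0,-1.3],
    [0.6,-0.8,0,0,0,-2.6],
    [0.9,-1.2,0,0,0,-3.9],
    [1.3,-1.7,0,0,0,-5.2],
    [1.6,-2.1,0,0,0,-6.5],
    [1.9,-2.5,0,0,0,-7.8],
    [2.2,-2.9,0,0,0,-9.1],
    [2.5,-3.3,0,0,0,-10.2]
  ]
}}

```text
clock: 7.33
eef_pos: [0.4547, 0.0713, 0.1276]
tool_rot: [-0.001, 0.708, 0.706, -0.001]
wrist_force: [-0.4, 0.0, -1.5]
width: 0.0232
grasp_force: 29.9
```

```bash
python3 to.py .454 .071 .05 0; python3 - <<'E'
from h import *
im=get_image('scene')
cv2.imwrite('pics/g3.png',cv2.resize(im['color'][130:320,230:410],None,fx=3.2,fy=3.1,interpolation=2)[:,:,::-1])
b=get_image('top')
for r in masks_of('scene','brush_grip')[:3]:
  m=r['region'];ys,xs=np.nonzero(m)
  P=np.array([at(im,p,.135)[:2] for p in zip(xs,ys)],np.float32)
  w,v=np.linalg.eigh(np.cov(P.T));t=(P-P.mean(0))@v[:,1]
  print(r['point'],r['confidence'],len(xs),P.mean(0),np.degrees(np.arctan2(*v[::-1,1])),t.min(),t.max())
E
```

```text
d [-0.01 -0.02  2.59] a [-0.03 -0.   -0.03]
pos [0.4547 0.0713 0.1276] yawY -0.2 t 7.3333 F [-0.4  0.  -1.5] w 0.023150207765390472 q [-0.09 -0.12  2.09 -0.    1.17 -0.09]
[277.4, 155.5] 0.74 376 [ 0.35027528 -0.19710462] 83.2620375549954 -0.1097157707194832 0.07614027142126809
[327.8, 224.7] 0.64 361 [0.45228574 0.13227421] 90.49049073453857 -0.0553223560828884 0.04106775304338435
```

View pics/g3.png

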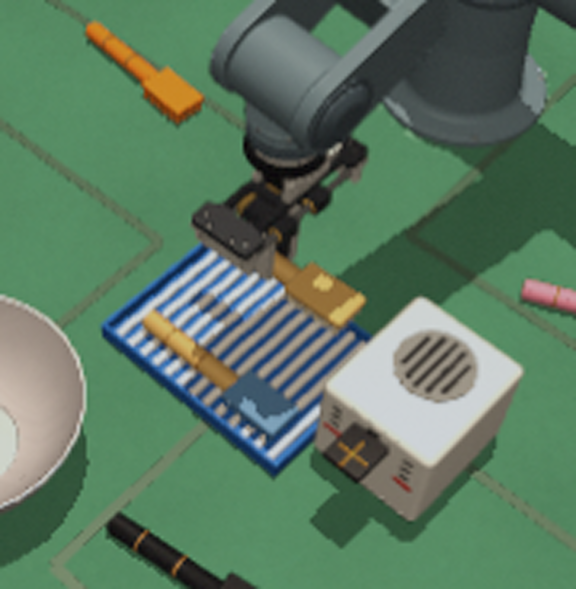

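The head points to the blower at (335,300), with the tail over the near end of the tray, and it is lengthwise. I'll lower it.

Call:
{"api": "move_arm", "payload": {
  "targets": [
    [0,0,0.5,0,0,0],
    [0,0,1.0,0,0,0],
    [0,0,1.5,0,0,0],
    [0,0,2.0,0,0,0],
    [0,0,2.5,0,0,0],
    [0,0,2.9,0,0,0],
    [0,0,3.2,0,0,0],
    [0,0,3.4,0,0,0]
  ]
}}

```text
clock: 8.15
eef_pos: [0.4549, 0.0699, 0.0256]
tool_rot: [-0.001, 0.711, 0.703, -0.001]
wrist_force: [0.1, 0.1, -0.7]
width: 0.0232
grasp_force: 29.9
```

Call:
{"api": "move_arm", "payload": {
  "targets": [
    [0,0,0.03,0,0,0],
    [0,0,0.06,0,0,0],
    [0,0,0.09,0,0,0],
    [0,0,0.12,0,0,0],
    [0,0,0.15,0,0,0],
    [0,0,0.18,0,0,0],
    [0,0,0.2,0,0,0],
    [0,0,0.2,0,0,0]
  ]
}}

```text
clock: 8.82
eef_pos: [0.4557, 0.0706, 0.021]
tool_rot: [0.0, 0.71, 0.704, 0.0]
wrist_force: [-0.1, -0.0, -0.6]
width: 0.0234
grasp_force: 29.9
```

Call:
{"api": "move_arm", "payload": {
  "targets": [
    [0,0,0.02,0,0,0],
    [0,0,0.04,0,0,0],
    [0,0,0.06,0,0,0],
    [0,0,0.08,0,0,0],
    [0,0,0.1,0,0,0],
    [0,0,0.1,0,0,0],
    [0,0,0.1,0,0,0],
    [0,0,0.1,0,0,0]
  ]
}}

```text
clock: 9.48
eef_pos: [0.4558, 0.0705, 0.0186]
tool_rot: [-0.0, 0.71, 0.704, -0.0]
wrist_force: [-3.6, 0.7, 4.9]
width: 0.0228
grasp_force: 29.9
```

Contact (4.9 N up), so it is resting on the tray floor. I'll open partly and let it settle.

Call:
{"api": "move_arm", "payload": {
  "targets": [
    [0,0,0,0,0,0],
    [0,0,0,0,0,0],
    [0,0,0,0,0,0],
    [0,0,0,0,0,0],
    [0,0,0,0,0,0],
    [0,0,0,0,0,0],
    [0,0,0,0,0,0],
    [0,0,0,0,0,0]
  ],
  "gripper": 0.55
}}

```text
clock: 10.15
eef_pos: [0.4558, 0.0705, 0.0179]
tool_rot: [-0.0, 0.71, 0.704, 0.0]
wrist_force: [-0.0, -0.3, 0.5]
width: 0.0425
grasp_force: 0.0
```

Call:
{"api": "move_arm", "payload": {
  "targets": [
    [0,0,-0.2,0,0,0],
    [0,0,-0.6,0,0,0],
    [0,0,-1.2,0,0,0],
    [0,0,-2,0,0,0],
    [0,0,-3.0,0,0,0],
    [0,0,-4.0,0,0,0],
    [0,0,-5.0,0,0,0],
    [0,0,-5.5,0,0,0]
  ]
}}

```text
clock: 10.82
eef_pos: [0.4574, 0.0704, 0.1875]
tool_rot: [0.002, 0.71, 0.704, 0.002]
wrist_force: [0.3, -0.8, -0.5]
width: 0.0425
grasp_force: 0.0
```

```bash
python3 to.py .5625 .261 .18 0;python3 to.py .5625 .261 .18 90; python3 - <<'E'
from h import *
im=get_image('scene')
cv2.imwrite('pics/g4.png',cv2.resize(im['color'][150:320,230:410],None,fx=3.3,fy=3.3,interpolation=2)[:,:,::-1])
E
```

```text
d [6.38 3.45 0.27] a [ 0.07  0.01 -0.09]
pos [0.4574 0.0704 0.1875] yawY -0.5 t 10.8167 F [ 0.3 -0.8 -0.5] w 0.042485722754652386 q [-0.09 -0.2   2.04  0.    1.29 -0.09]
d [6.38 3.45 0.27] a [  0.05   0.06 -18.09]
pos [0.4574 0.0704 0.1875] yawY -0.5 t 10.8167 F [ 0.3 -0.8 -0.5] w 0.042485722754652386 q [-0.09 -0.2   2.04  0.    1.29 -0.09]
```

View pics/g4.png

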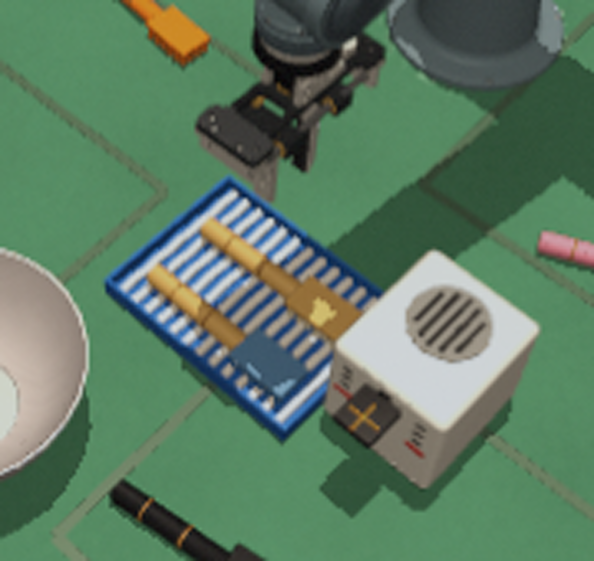

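The brush lies released in the free place at (280,275), clear of the other brush and with its head to the blower. Now I'll close the fingers and go above the lever cross.

Call:
{"api": "move_arm", "payload": {
  "targets": [
    [0.6,0.3,0,0,0,0],
    [1.5,0.8,0,0,0,0],
    [2.4,1.3,0,0,0,0],
    [3.3,1.8,0,0,0,0],
    [4.3,2.3,0,0,0,0],
    [5.2,2.8,0,0,0,0],
    [6.0,3.2,0.1,0,0,0],
    [6.4,3.45,0.2,0,0,0]
  ],
  "gripper": 1
}}

```text
clock: 11.53
eef_pos: [0.5612, 0.2641, 0.176]
tool_rot: [-0.0, 0.709, 0.705, -0.0]
wrist_force: [1.2, 0.4, -0.1]
width: -0.0
grasp_force: 0.0
```

Call:
{"api": "move_arm", "payload": {
  "targets": [
    [0,0,0.2,0,0,0],
    [0,0,0.4,0,0,0],
    [0,0,0.6,0,0,0],
    [0,0,0.8,0,0,0],
    [0,0,1.0,0,0,0],
    [0,0,1.2,0,0,0],
    [0,0,1.3,0,0,0],
    [0,0,1.3,0,0,0]
  ]
}}

```text
clock: 12.2
eef_pos: [0.5602, 0.2612, 0.137]
tool_rot: [-0.0, 0.71, 0.704, -0.001]
wrist_force: [-0.1, 0.2, 0.3]
width: 0.0005
grasp_force: 0.0
```

```bash
python3 to.py .5625 .261 .118 0; python3 - <<'E'
from h import *
im=get_image('scene')
cv2.imwrite('pics/g5.png',cv2.resize(im['color'][190:310,290:410],None,fx=5,fy=5,interpolation=2)[:,:,::-1])
E
```

```text
d [-0.01  0.08  0.63] a [-0.02  0.   -0.1 ]
pos [0.5602 0.2612 0.137 ] yawY -0.5 t 12.2 F [-0.1  0.2  0.3] w 0.0005161478318041173 q [ 0.25  0.24  1.69 -0.    1.21  0.26]
```

View pics/g5.png

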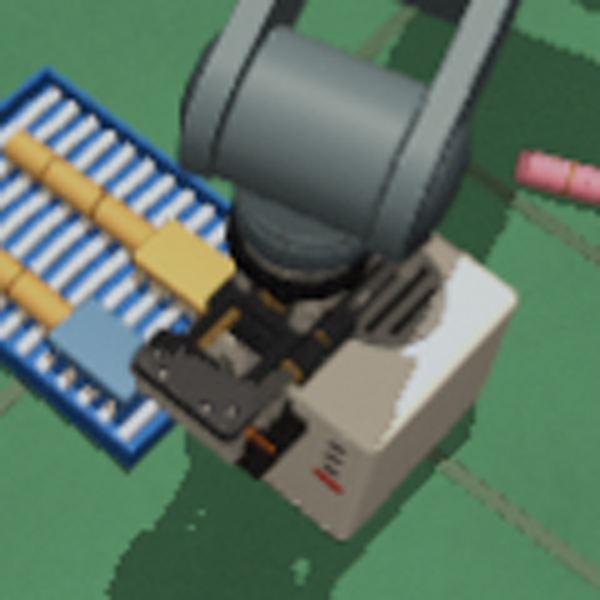

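The fingers are over the tab, near the cross at (262,440). I'll press slowly and watch the force.

Call:
{"api": "move_arm", "payload": {
  "targets": [
    [0,0.05,0.2,0,0,0],
    [0,0.05,0.4,0,0,0],
    [0,0.05,0.5,0,0,0],
    [0,0.05,0.55,0,0,0],
    [0,0.05,0.6,0,0,0],
    [0,0.05,0.6,0,0,0],
    [0,0.05,0.6,0,0,0],
    [0,0.05,0.6,0,0,0]
  ]
}}

```text
clock: 12.92
eef_pos: [0.5624, 0.2618, 0.1203]
tool_rot: [0.0, 0.71, 0.704, 0.0]
wrist_force: [0.1, -0.4, -0.3]
width: 0.0006
grasp_force: 0.0
```

Call:
{"api": "move_arm", "payload": {
  "targets": [
    [0,0,0.02,0,0,0],
    [0,0,0.04,0,0,0],
    [0,0,0.06,0,0,0],
    [0,0,0.08,0,0,0],
    [0,0,0.1,0,0,0],
    [0,0,0.1,0,0,0],
    [0,0,0.1,0,0,0],
    [0,0,0.1,0,0,0]
  ]
}}

```text
clock: 13.58
eef_pos: [0.5624, 0.2617, 0.1181]
tool_rot: [0.0, 0.71, 0.704, 0.0]
wrist_force: [-2.2, -1.6, 5.5]
width: 0.0006
grasp_force: 3.0
```

Contact at about 0.118. Pressing 36 mm further, then fine steps.

Call:
{"api": "move_arm", "payload": {
  "targets": [
    [0,0,0.15,0,0,0],
    [0,0,0.3,0,0,0],
    [0,0,0.45,0,0,0],
    [0,0,0.6,0,0,0],
    [0,0,0.75,0,0,0],
    [0,0,0.9,0,0,0],
    [0,0,1.0,0,0,0],
    [0,0,1.1,0,0,0]
  ]
}}

```text
clock: 14.25
eef_pos: [0.5625, 0.2618, 0.0858]
tool_rot: [0.0, 0.71, 0.704, -0.0]
wrist_force: [-5.2, -2.0, 10.5]
width: 0.0008
grasp_force: 5.3
```

Call:
{"api": "move_arm", "payload": {
  "targets": [
    [0,0,0.04,0,0,0],
    [0,0,0.08,0,0,0],
    [0,0,0.12,0,0,0],
    [0,0,0.15,0,0,0],
    [0,0,0.15,0,0,0],
    [0,0,0.15,0,0,0],
    [0,0,0.15,0,0,0],
    [0,0,0.15,0,0,0]
  ]
}}

```text
clock: 14.92
eef_pos: [0.5625, 0.2617, 0.0807]
tool_rot: [0.0, 0.71, 0.704, -0.0]
wrist_force: [-2.7, -0.8, 7.3]
width: 0.0004
grasp_force: 3.5
```

Call:
{"api": "move_arm", "payload": {
  "targets": [
    [0,0,0.04,0,0,0],
    [0,0,0.08,0,0,0],
    [0,0,0.12,0,0,0],
    [0,0,0.14,0,0,0],
    [0,0,0.14,0,0,0],
    [0,0,0.14,0,0,0],
    [0,0,0.14,0,0,0],
    [0,0,0.14,0,0,0]
  ]
}}

```text
clock: 15.58
eef_pos: [0.5624, 0.2617, 0.0765]
tool_rot: [0.0, 0.71, 0.704, -0.0]
wrist_force: [-2.4, -1.4, 6.2]
width: 0.0003
grasp_force: 3.4
```

Call:
{"api": "move_arm", "payload": {
  "targets": [
    [0,0,0,0,0,0],
    [0,0,0,0,0,0],
    [0,0,0,0,0,0],
    [0,0,0,0,0,0],
    [0,0,0,0,0,0],
    [0,0,0,0,0,0],
    [0,0,0,0,0,0],
    [0,0,0,0,0,0]
  ]
}}

```text
clock: 16.25
eef_pos: [0.5624, 0.2617, 0.0764]
tool_rot: [0.0, 0.71, 0.704, -0.0]
wrist_force: [-3.0, -0.6, 6.6]
width: 0.0007
grasp_force: 3.4
```

```bash
python3 - <<'E'
from h import *
np.set_printoptions(precision=3,suppress=True)
im=get_image('scene');s=read_state();print(s['eef_pos'],s['wrist_force'],s['clock'])
for q in('brush_grip','other_brush','brush_head'):
  for r in place_of('scene',q)[:4]: print(q,r['point'],at(im,r['point'],.024 if q!='other_brush' else .012))
cv2.imwrite('pics/g6.png',cv2.resize(im['color'][190:310,290:410],None,fx=5,fy=5,interpolation=2)[:,:,::-1])
E
```

```text
[0.562 0.262 0.076] [-2.634 -1.201  7.74 ] 16.3
brush_grip [310.6, 230.8] [0.453 0.06  0.024]
brush_grip [274.1, 147.3] [ 0.251 -0.307  0.024]
other_brush [290.5, 316.4] [0.721 0.214 0.012]
other_brush [419.5, 231.0] [0.188 0.334 0.012]
brush_head [328.9, 243.1] [0.448 0.137 0.024]
brush_head [284.6, 163.1] [ 0.285 -0.218  0.024]
```

View pics/g6.png

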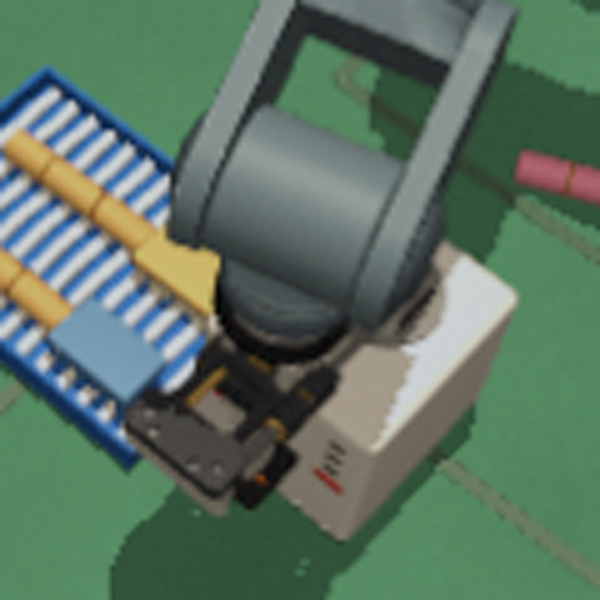

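The lever is held about 42 mm down, with the tab by the red mark near (325,482) and about 7 N on it. The brush in the tray is undisturbed.

```bash
python3 -c "
from cell import job
print(job.finish_job())"
```

```text
the job is handed in; nothing more can be done
None
```

I laid the brush in the tray's free place and released it: bristles down, head to the blower, clear of the other brush. I then handed the job in at about 16 s with the fingers holding the lever about 42 mm down (third click) at about 7 N; no verdict came back.

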